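# Hardness reading on a mounted pebble

### The arm

A 7-joint arm with a two-finger parallel gripper is mounted at the origin on the work surface. World frame = base frame: x ahead of the robot, y to its left, z up, the work surface at z = 0. Lengths are in m, angles in rad, forces in N, time in s.
With the tool pointing down it reaches from about 0.425 to 0.875 m from the base axis. Payload 4.7 kg.
Tool frame: the origin (TCP) lies at the centre of the arm's flange, where the gripper is bolted on; the fingertips stand 182 mm ahead of it and the grasp point (between the pads) lies ahead of it (ctrl.hold_point_z is the z of the grasp point in the tool frame, in m); z points along the fingers, y is the direction in which the jaws open and shut (so a half turn about z gives the same grasp; the last joint's range is limited). The gripper opens to 87 mm and grips with 3 to 60 N. Pads are 19 mm wide; open, the fingers measure 117 mm over their backs; the gripper's body (75 mm by 190 mm) begins 51 mm behind the grasp point.
Start: joints at [-1.153, 0.321, -0.07, 1.45, 0.023, 1.371, -0.057], TCP at [0.255, 0.598, 0.405] pointing down, gripper open.
Joint ranges: [-2.86, 2.86], [-0.3, 2.09], [-1.38, 1.24], [0.06, 2.45], [-1.56, 4.7], [0.09, 2.05], [-2.69, 2.69]. Speed limits (rad/s): [2.57, 2.57, 3.14, 3.14, 3.14, 3.14, 3.14].

### API

Orientations are given as a rotation vector (axis times angle).
In Python, from bench import get_state, imaging, workorder, ctrl gives the robot as it stands.
- The arm moves only by the tool step_arm, never from a script. Its argument "increments" is a list of rows, each an object of numbers: "claw": the opening, from 0 (shut) to 1 (fully open); "tx", "ty", "tz": the shift along the tool's x, y, z in m; "spin": the turn about the tool's z in degrees. A call has 1 to 8 rows; each row is the pose to reach, as a shift and turn from the pose commanded when the call began, along the tool's axes at that moment; what a row does not reach only later rows make up. A row lasts 1/12 s, in which the tool goes at most 41.7 mm and 7.16 degrees, less where a joint would pass 70% of its speed; a pose out of reach is approached as far as the arm can. A call with a gripper value outside its range is refused whole. The fingers move at their own pace and stop on an object; "force" is the grip in N (left out, the last holds). Time passes only in rows, so rows that repeat a pose let the fingers close. It gives the time, the measured TCP pose, the force and the opening at its end, in the units of the state.
- get_state(): the state, without advancing time (a new reading comes with each control period).
- imaging.get_image(name): name is "scene" or "side" or "wrist"; returns the picture (384x512x3 uint8, blue, green, red); there is no depth.
- imaging.camera_params(name): a dict with "intrinsics" (3x3 intrinsics, pixels), "camera_from_world" (4x4, takes a point from world to camera coordinates). Camera axes: x right, y down, z forward; pixel columns grow to the right and rows downward; lengths in m; the calibration is good to about 2 mm. The wrist camera is an equidistant fisheye: a pixel r from the principal point sees the ray r / f radians off the axis. A picture is of the moment at which its call begins: read the wrist's pose just before it. camera_params takes no time and is no camera call; for the wrist camera it gives the pose at the moment of the call.
- workorder.close_job(): hands the job in, once; it reports no verdict.
The state is a dict: "time": time; "joint_positions": joint angles; "qd": joint speeds; "joint_torque": joint torques, N m; "position": TCP position; "tool_rot": TCP orientation; "ft_force": force on the tool from outside, world axes, zero at the start; "torque": the same for the moment, N m; "grip_width": opening from 0.0 (shut) to 1.0 (fully open).
Only numpy, scipy, OpenCV 4.12 (cv2) and the standard library are available. Lean on these libraries where they do the work, as an engineer would, in place of code of your own. Each camera call takes 0.05 s, during which the arm holds its last target. There are 200 camera calls.

### The job

Take a hardness reading on the mounted pebble that has a flat ground on it: slide the display case's glass pane fully open, draw the pen-shaped hardness tester up out of its stand, and set its tip inside the ring pencilled on that flat, with the tester square to the flat and pressed just hard enough that the sprung tip goes about halfway in. Finish while still holding the tester there like that, clear of the case and its glass, and leave the cobble, the hand lens and the card tray where they are.

Things in the scene. Friction and masses are not known exactly. Their poses are not given: they have to be found in the camera images.
- case: Fixed flat display case of dark wood on the bench, 222 (x) x 420 (y) x 72 high, origin under its centre. Eight pebbles are glued to its black floor (14 mm above the bench) in two rows of four, about 100 mm apart. Clear glass covers it: over its -y half a fixed glass (top 61 mm above the bench), over its +y half the sliding pane, which runs between aluminium tracks along the two long sides (tracks 10 wide, tops 72 above the bench) and passes over the fixed glass.
- pane (a joint): Position of the sliding glass pane in m: 0 shut over the case's +y half, 0.19 fully open (at its stop, lying over the fixed glass). Opening moves it towards the case's -y. It may start ajar. Its top face is 69 mm above the bench, about 2 N of friction, stays where it is left.
- pane_pull (a point): Middle of the top of the pane's pull, an upright aluminium bar standing on the pane near its +y edge: 80 long (along case x), 12 thick (along case y), rising 28 above the pane to 97 mm above the bench. Axes as the case's. Can be pinched from above across its 12 mm or pushed.
- stone: The pebble with the ground flat, glued down in one of the four places under the sliding pane: 86 long (x) x about 68 x 40 high, tapering to its +x end, origin at the middle of its underside, on the case floor, z up. A polished flat about 43 x 35 is ground on its upper side and leans 16 degrees from level towards the +x (narrow) end. The other pebbles are wholly rounded, with no flat and no mark.
- spot (a point): Centre of the pencilled ring (dark, 20 outside, 17 inside diameter) in the middle of that flat, 17.5 mm towards +x and 34 mm above the stone's origin. Its z axis is square to the flat, pointing out of it.
- stand: Fixed black desk stand of the tester, base plate 110 (x) x 90 (y), origin under its centre. Its socket, 62 x 60 outside, rises to 74 mm above the bench; the tester stands in a 31 x 27 pocket 26 deep and lifts straight up out of it.
- tester: Pen-shaped hardness tester, about 155 g, loose, standing upright in the stand, tip down. Origin at its tip end with the tip fully out; z runs up along it. From the bottom: steel tip, 8 diameter with a rounded end; steel nose cone from 14 to 38 (13 to 19 diameter); grey housing from 38 to 134 with flat sides, 28 (x) x 24 (y). While it stands in the stand the housing shows from 64 to 134, and its top is 144 mm above the bench.
- tester_grip (a point): A point on the tester's axis to grip it at, 102 mm above the tip end and 32 below its top. Axes as the tester's.
- tip_end (a point): The rounded end of the tester's sprung tip; it moves with the tip.
- tip (a joint): How far the sprung tip is pushed into the nose, in m: 0 fully out, 0.010 at its stop. It starts to move at 1.5 N and takes 5.5 N at the stop (0.4 N per mm): halfway, 5 mm, is 3.5 N.
- cobble: Bystander: loose grey river cobble, 110 x 76 x 43, origin under its middle.
- lens: Bystander: hand lens lying flat, ring 67 diameter, wooden handle reaching 116 towards its -x, origin under the ring's centre.
- card_tray: Bystander: small open plywood tray of blank cards, 90 x 130 x 46 high with the cards, origin under its centre.
Mind the look-alikes: they are no part of the job. There is more than one size of the tester; the one meant has the size given above.

How it is judged:
By the outcome, as a careful person would: the job done as asked, in the order asked, and still so for the second after the job is handed in, while the arm keeps its last pose, push and grip.
It also fails if it takes over 53 s, if anything falls off the work surface, if the arm or the gripper's body presses on something with over 40 N, if the wrist force passes 120 N, or if a joint passes its speed limit or range.

## Working session

There is one attempt and no reset: what is moved stays moved. The work goes in short steps, Python scripts to look and compute and a tool call to move; the robot and the scene stay as the last step left them, time stands still between calls to the robot, and variables do not carry over. Pictures are saved under pics/ and viewed, on a budget of 10 in all, crops included, one or two more only if the job needs it, and the job is handed in when it is done.

Besides the shell and the picture viewer there is one more tool, called as a command line: name --argument value ..., lists and objects as JSON in quotes. step_arm: Moves the arm, as the interface text tells. Its arguments: {"type":"object","properties":{"increments":{"type":"array"},"force":{"type":"number"}},"required":["increments"]}

```bash
mkdir -p pics; ls; python3 - <<'E'
from bench import get_state, imaging, workorder, ctrl
import cv2,numpy as np
s=get_state();print(s, ctrl.hold_point_z, [a for a in dir(ctrl) if a[0]!='_'])
for n in("scene","side"):
    im=imaging.get_image(n);cv2.imwrite(f"pics/{n}0.png",im)
    p=imaging.camera_params(n);print(n,np.round(p["intrinsics"],1).tolist(),np.round(p["camera_from_world"],3).tolist())
E
```

```text
pics
{'time': 0.0, 'joint_positions': array([-1.15288176,  0.32179472, -0.07011895,  1.45165781,  0.02260691,
        1.37079543, -0.05688132]), 'qd': array([ 0.00182227,  0.00284017,  0.00071003, -0.00037913, -0.00016795,
       -0.00042618, -0.00018354]), 'joint_torque': array([ 4.83170794e-06, -4.91280627e+01, -4.03932156e-01, -3.12527525e+01,
       -6.40359591e-02,  4.34924173e-02,  1.37326665e-04]), 'position': array([0.25533567, 0.59752496, 0.40368846]), 'tool_rot': array([-6.29825307e-01, -3.07752236e+00,  2.89973931e-03]), 'ft_force': array([-1.039972  , -0.27903261,  0.5139256 ]), 'torque': array([ 0.02778033, -0.05051031, -0.03081885]), 'grip_width': 0.9978859654338662} 0.1635 ['MotionError', 'hold_point_z']
scene [[362.6, 0.0, 259.5], [0.0, 362.6, 194.4], [0.0, 0.0, 1.0]] [[0.67, 0.742, 0.008, -0.303], [0.474, -0.42, -0.774, -0.165], [-0.571, 0.523, -0.633, 1.673], [0.0, 0.0, 0.0, 1.0]]
side [[480.6, 0.0, 268.9], [0.0, 480.6, 190.0], [0.0, 0.0, 1.0]] [[-0.965, -0.264, 0.01, 0.467], [-0.175, 0.61, -0.773, 0.198], [0.198, -0.747, -0.635, 1.547], [0.0, 0.0, 0.0, 1.0]]
```

View pics/scene0.png

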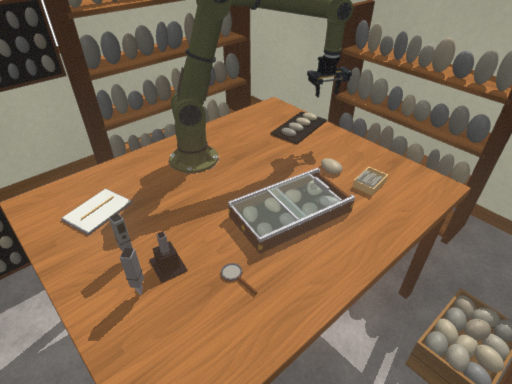

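View pics/side0.png

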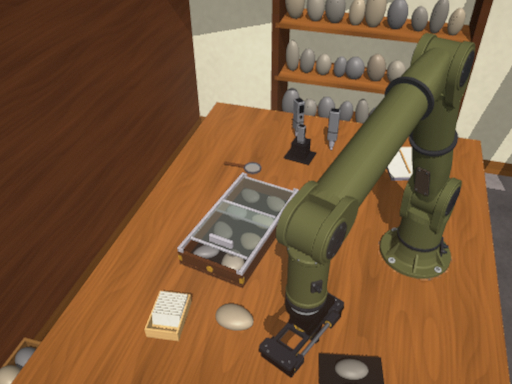

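```bash
cat > h.py <<'E'
from bench import get_state, imaging
import cv2,numpy as np
from scipy.spatial.transform import Rotation as R
def crop(im,x0,y0,w,h,k): return cv2.resize(im[y0:y0+h,x0:x0+w],None,fx=k,fy=k,interpolation=cv2.INTER_CUBIC)
def ray(n,u,v,p=None):
    p=p or imaging.camera_params(n);K=np.array(p["intrinsics"]);T=np.array(p["camera_from_world"])
    a=np.array([(u-K[0,2])/K[0,0],(v-K[1,2])/K[1,1]])
    if n=="wrist":
        t=np.linalg.norm(a);d=np.r_[a/max(t,1e-9)*np.sin(t),np.cos(t)]
    else: d=np.r_[a,1]
    return -T[:3,:3].T@T[:3,3], T[:3,:3].T@d
def onz(n,u,v,z,p=None):
    o,d=ray(n,u,v,p);return o+d*(z-o[2])/d[2]
def proj(n,P,p=None):
    p=p or imaging.camera_params(n);K=np.array(p["intrinsics"]);T=np.array(p["camera_from_world"])
    c=T[:3,:3]@np.asarray(P)+T[:3,3]
    if n=="wrist":
        r=np.hypot(c[0],c[1]);t=np.arctan2(r,c[2]);a=c[:2]/max(r,1e-9)*t
    else: a=c[:2]/c[2]
    return a*[K[0,0],K[1,1]]+K[:2,2]
E
python3 - <<'E'
from h import *
a=cv2.imread("pics/scene0.png");b=cv2.imread("pics/side0.png")
A=crop(a,225,165,133,100,3);B=crop(a,95,205,133,100,3);C=crop(b,175,170,133,100,3);D=crop(b,220,85,133,100,3)
cv2.imwrite("pics/m1.png",np.vstack([np.hstack([A,B]),np.hstack([C,D])])[:600,:800])
E
```

```text
(no output)
```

View pics/m1.png

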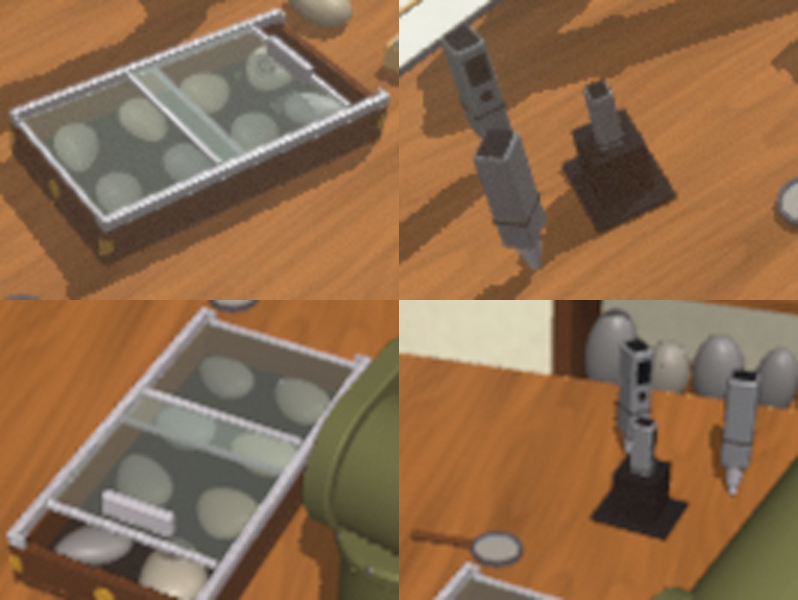

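```bash
python3 - <<'E'
from h import *
def S(x,y):return 225+x/3,165+y/3
def D(x,y):return 175+x/3,170+(y-300)/3
for q in [(15,114),(107,221),(385,97),(280,14)]: print("case sc",onz("scene",*S(*q),.072).round(3))
for q in [(208,314),(363,360),(15,538)]: print("case sd",onz("side",*D(*q),.072).round(3))
for q in [(266,34),(310,72)]: print("pull sc",onz("scene",*S(*q),.097).round(3))
for q in [(105,492),(172,513)]: print("pull sd",onz("side",*D(*q),.097).round(3))
print("ring",onz("scene",*S(265,68),.048).round(3))
for q in[(587,85),(613,88),(600,92),(597,80)]: print("tester top sc",onz("scene",95+(q[0]-399)/3,205+q[1]/3,.144).round(3))
for q in[(634,420),(656,424)]: print("tester top sd",onz("side",220+(q[0]-399)/3,85+(q[1]-300)/3,.144).round(3))
for q in[(563,170),(603,230),(676,197)]: print("base sc",onz("scene",95+(q[0]-399)/3,205+q[1]/3,.005).round(3))
for q in[(590,515),(667,538),(688,502)]: print("base sd",onz("side",220+(q[0]-399)/3,85+(q[1]-300)/3,.005).round(3))
o,d=ray("scene",95+(536-399)/3,205+268/3);print("big nose on table",(o-d*o[2]/d[2]).round(3))
o,d=ray("side",220+(735-399)/3,85+(493-300)/3);print("big nose on table",(o-d*o[2]/d[2]).round(3))
s=get_state();print(R.from_rotvec(s['tool_rot']).as_matrix().round(3))
E
```

```text
case sc [ 0.425 -0.121  0.072]
case sc [ 0.631 -0.157  0.072]
case sc [0.704 0.244 0.072]
case sc [0.501 0.281 0.072]
case sd [ 0.617 -0.148  0.072]
case sd [ 0.418 -0.114  0.072]
case sd [0.692 0.257 0.072]
pull sc [0.539 0.205 0.097]
pull sc [0.628 0.186 0.097]
pull sd [0.618 0.194 0.097]
pull sd [0.543 0.204 0.097]
ring [0.548 0.201 0.048]
tester top sc [ 0.458 -0.423  0.144]
tester top sc [ 0.479 -0.406  0.144]
tester top sc [ 0.475 -0.418  0.144]
tester top sc [ 0.458 -0.412  0.144]
tester top sd [ 0.481 -0.418  0.144]
tester top sd [ 0.452 -0.416  0.144]
base sc [ 0.419 -0.457  0.005]
base sc [ 0.518 -0.465  0.005]
base sc [ 0.532 -0.385  0.005]
base sd [ 0.528 -0.388  0.005]
base sd [ 0.418 -0.365  0.005]
base sd [ 0.407 -0.454  0.005]
big nose on table [ 0.511 -0.539  0.   ]
big nose on table [ 0.35  -0.501  0.   ]
[[-0.92   0.393 -0.001]
 [ 0.393  0.92  -0.002]
 [-0.    -0.002 -1.   ]]
```

step_arm --increments '[{"tx":-0.03,"ty":-0.015},{"tx":-0.065,"ty":-0.035},{"tx":-0.1,"ty":-0.052},{"tx":-0.135,"ty":-0.07},{"tx":-0.17,"ty":-0.088},{"tx":-0.2,"ty":-0.105},{"tx":-0.23,"ty":-0.12},{"tx":-0.26,"ty":-0.137}]'

```text
invalid input at $.increments[0]: expected keys claw, tx, ty, tz, spin
```

step_arm --increments '[{"tx":-0.035,"ty":-0.018,"spin":-3},{"tx":-0.07,"ty":-0.036,"spin":-6},{"tx":-0.105,"ty":-0.055,"spin":-9},{"tx":-0.14,"ty":-0.073,"spin":-11},{"tx":-0.17,"ty":-0.09,"spin":-12.9},{"tx":-0.197,"ty":-0.103,"spin":-12.9},{"tx":-0.197,"ty":-0.103,"spin":-12.9},{"tx":-0.197,"ty":-0.103,"spin":-12.9}]'

```text
invalid input at $.increments[0]: expected keys claw, tx, ty, tz, spin
```

```bash
python3 - <<'E'
from h import *
s=get_state();print(s['time'],s['position'],s['ft_force'],R.from_rotvec(s['tool_rot']).as_matrix().round(3).tolist())
p=imaging.camera_params("wrist");print(np.round(p["intrinsics"],1).tolist(),np.round(p["camera_from_world"],4).tolist())
im=imaging.get_image("wrist");cv2.imwrite("pics/w1.png",im)
cv2.imwrite("pics/w1b.png",cv2.resize(im,(800,600),interpolation=cv2.INTER_CUBIC))
E
```

```text
0.1 [0.25535427 0.59753936 0.40380926] [-1.21488127  0.49148694 -0.73467965] [[-0.92, 0.393, -0.001], [0.393, 0.92, -0.002], [-0.0, -0.002, -1.0]]
[[297.3, 0.0, 254.8], [0.0, 297.3, 191.5], [0.0, 0.0, 1.0]] [[0.393, 0.9195, -0.0025, -0.6494], [0.877, -0.3741, 0.3015, -0.0359], [0.2763, -0.1207, -0.9535, 0.3928], [0.0, 0.0, 0.0, 1.0]]
```

View pics/w1b.png

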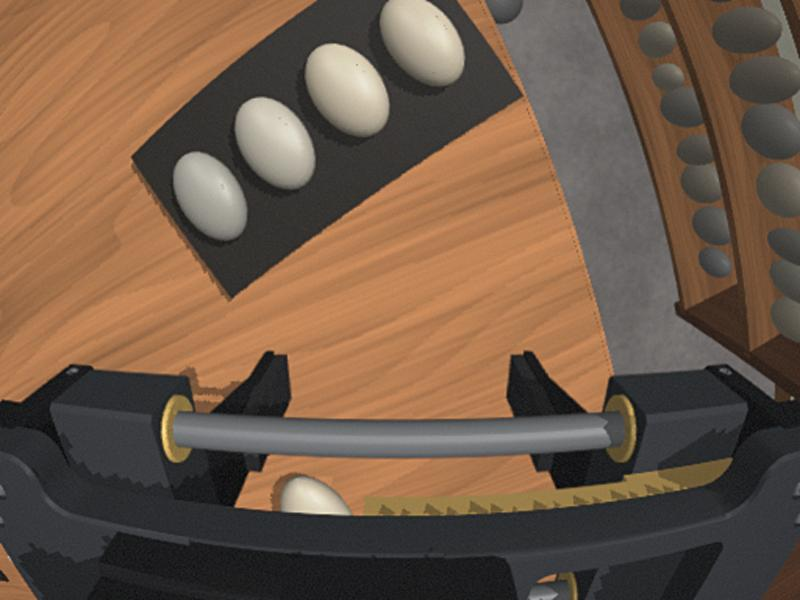

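step_arm --increments '[{"claw":1,"tx":-0.035,"ty":-0.018,"tz":0,"spin":0},{"claw":1,"tx":-0.07,"ty":-0.036,"tz":0,"spin":0},{"claw":1,"tx":-0.105,"ty":-0.055,"tz":0,"spin":0},{"claw":1,"tx":-0.14,"ty":-0.073,"tz":0,"spin":0},{"claw":1,"tx":-0.175,"ty":-0.09,"tz":0,"spin":0},{"claw":1,"tx":-0.21,"ty":-0.11,"tz":0,"spin":0},{"claw":1,"tx":-0.24,"ty":-0.126,"tz":0,"spin":0},{"claw":1,"tx":-0.27,"ty":-0.142,"tz":0,"spin":0}]'

```text
time: 0.82
position: [0.4489, 0.359, 0.4046]
tool_rot: [-0.631, -3.077, 0.0]
ft_force: [0.9, 0.5, -1.0]
grip_width: 1.004
```

step_arm --increments '[{"claw":1,"tx":-0.035,"ty":-0.018,"tz":0,"spin":-3},{"claw":1,"tx":-0.07,"ty":-0.036,"tz":0,"spin":-6},{"claw":1,"tx":-0.105,"ty":-0.055,"tz":0,"spin":-9},{"claw":1,"tx":-0.14,"ty":-0.073,"tz":0,"spin":-11},{"claw":1,"tx":-0.165,"ty":-0.087,"tz":0,"spin":-12.9},{"claw":1,"tx":-0.187,"ty":-0.098,"tz":0,"spin":-12.9},{"claw":1,"tx":-0.187,"ty":-0.098,"tz":0,"spin":-12.9}]'

```text
time: 1.4
position: [0.5844, 0.1909, 0.4044]
tool_rot: [0.295, 3.126, -0.006]
ft_force: [-0.2, -2.3, 1.4]
grip_width: 1.006
```

```bash
python3 - <<'E'
from h import *
s=get_state();print(s['time'],s['position'],s['ft_force'],R.from_rotvec(s['tool_rot']).as_matrix().round(3).tolist())
p=imaging.camera_params("wrist");
im=imaging.get_image("wrist");cv2.imwrite("pics/w1.png",im)
cy=R.from_euler('z',-10.2,degrees=True).as_matrix();c=np.array([.562,.063,0])
for n,P in dict(pullA=[.581,.197,.097],ring=[.548,.201,.048],c1=c+cy@[-.111,.21,.072],c2=c+cy@[.111,.21,.072]).items(): print(n,proj("wrist",P,p).round(0))
E
```

```text
1.4 [0.58444401 0.19089045 0.4043745 ] [-0.22273409 -2.263453    1.37159046] [[-0.982, 0.187, 0.002], [0.187, 0.982, -0.004], [-0.002, -0.004, -1.0]]
pullA [261. 180.]
ring [258. 140.]
c1 [331.  76.]
c2 [321. 265.]
```

```bash
python3 - <<'E'
from h import *
im=cv2.imread("pics/w1.png");cv2.imwrite("pics/w1b.png",crop(im,100,60,320,240,2.5))
E
```

```text
(no output)
```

View pics/w1b.png

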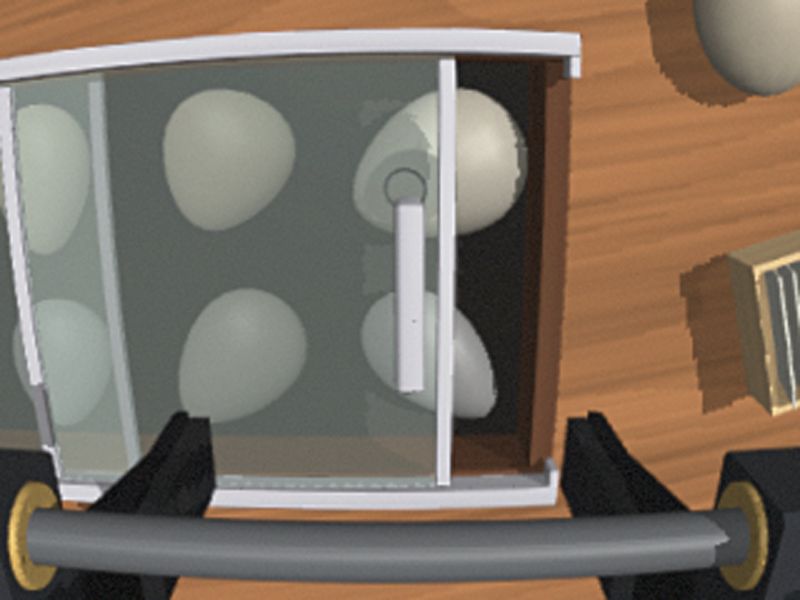

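```bash
python3 - <<'E'
from h import *
p=imaging.camera_params("wrist")
f=lambda x,y:(100+x/2.5,60+y/2.5)
for n,x,y,z in [("p1",410,203,.097),("p2",411,389,.097),("ring",405,187,.048),("c1",580,36,.072),("c2",556,464,.072),("edge",448,60,.069),("edge2",444,483,.069)]+[("stone%d"%i,x,y,.03) for i,(x,y) in enumerate([(354,188),(525,150),(465,88),(420,234)])]:
    print(n,onz("wrist",*f(x,y),z,p).round(4))
E
```

```text
p1 [0.5411 0.2107 0.097 ]
p2 [0.6175 0.1974 0.097 ]
ring [0.5403 0.2099 0.048 ]
c1 [0.4857 0.2943 0.072 ]
c2 [0.6796 0.2584 0.072 ]
edge [0.4878 0.2373 0.069 ]
edge2 [0.6806 0.2035 0.069 ]
stone0 [0.5384 0.1859 0.03  ]
stone1 [0.5346 0.2697 0.03  ]
stone2 [0.5007 0.2463 0.03  ]
stone3 [0.5663 0.2129 0.03  ]
```

step_arm --increments '[{"claw":0.5,"tx":0.006,"ty":0.009,"tz":0.03,"spin":0},{"claw":0.5,"tx":0.006,"ty":0.009,"tz":0.06,"spin":0},{"claw":0.5,"tx":0.006,"ty":0.009,"tz":0.09,"spin":0},{"claw":0.5,"tx":0.006,"ty":0.009,"tz":0.12,"spin":0},{"claw":0.5,"tx":0.006,"ty":0.009,"tz":0.138,"spin":0},{"claw":0.5,"tx":0.006,"ty":0.009,"tz":0.147,"spin":0},{"claw":0.5,"tx":0.006,"ty":0.009,"tz":0.147,"spin":0}]'

```text
time: 2.03
position: [0.5756, 0.2083, 0.2553]
tool_rot: [-0.277, -3.125, 0.003]
ft_force: [-0.1, -0.6, -0.0]
grip_width: 0.567
```

step_arm --force 12 --increments '[{"claw":0,"tx":0,"ty":0,"tz":0,"spin":0},{"claw":0,"tx":0,"ty":0,"tz":0,"spin":0},{"claw":0,"tx":0,"ty":0,"tz":0,"spin":0},{"claw":0,"tx":0,"ty":0,"tz":0,"spin":0},{"claw":0,"tx":0,"ty":0,"tz":0,"spin":0},{"claw":0,"tx":0,"ty":0,"tz":0,"spin":0}]'

```text
time: 2.53
position: [0.5775, 0.2067, 0.2587]
tool_rot: [0.281, 3.128, -0.0]
ft_force: [0.8, 0.7, 3.7]
grip_width: 0.137
```

step_arm --increments '[{"claw":0,"tx":0,"ty":-0.012,"tz":0,"spin":0},{"claw":0,"tx":0,"ty":-0.03,"tz":0,"spin":0},{"claw":0,"tx":0,"ty":-0.05,"tz":0,"spin":0},{"claw":0,"tx":0,"ty":-0.07,"tz":0,"spin":0},{"claw":0,"tx":0,"ty":-0.09,"tz":0,"spin":0},{"claw":0,"tx":0,"ty":-0.11,"tz":0,"spin":0},{"claw":0,"tx":0,"ty":-0.12,"tz":0,"spin":0},{"claw":0,"tx":0,"ty":-0.125,"tz":0,"spin":0}]'

```text
time: 3.2
position: [0.5552, 0.0831, 0.2586]
tool_rot: [0.283, 3.127, 0.002]
ft_force: [1.6, 1.5, 3.0]
grip_width: 0.136
```

step_arm --increments '[{"claw":0,"tx":0,"ty":-0.004,"tz":0,"spin":0},{"claw":0,"tx":0,"ty":-0.008,"tz":0,"spin":0},{"claw":0,"tx":0,"ty":-0.012,"tz":0,"spin":0},{"claw":0,"tx":0,"ty":-0.016,"tz":0,"spin":0}]'

```text
time: 3.53
position: [0.5527, 0.0695, 0.2586]
tool_rot: [0.278, 3.127, 0.002]
ft_force: [3.2, 1.9, 5.3]
grip_width: 0.135
```

step_arm --increments '[{"claw":0,"tx":0,"ty":-0.002,"tz":0,"spin":0},{"claw":0,"tx":0,"ty":-0.004,"tz":0,"spin":0},{"claw":0,"tx":0,"ty":-0.006,"tz":0,"spin":0}]'

```text
time: 3.78
position: [0.5516, 0.0636, 0.2586]
tool_rot: [0.278, 3.127, 0.002]
ft_force: [2.9, 1.7, 4.5]
grip_width: 0.135
```

step_arm --increments '[{"claw":0,"tx":0,"ty":-0.002,"tz":0,"spin":0},{"claw":0,"tx":0,"ty":-0.004,"tz":0,"spin":0},{"claw":0,"tx":0,"ty":-0.006,"tz":0,"spin":0}]'

```text
time: 4.03
position: [0.5509, 0.0604, 0.2586]
tool_rot: [0.276, 3.126, 0.009]
ft_force: [6.2, 11.4, 2.5]
grip_width: 0.138
```

step_arm --increments '[{"claw":0,"tx":0,"ty":-0.002,"tz":0,"spin":0},{"claw":0,"tx":0,"ty":-0.002,"tz":0,"spin":0},{"claw":0,"tx":0,"ty":-0.002,"tz":0,"spin":0}]'

```text
time: 4.28
position: [0.5507, 0.0601, 0.2586]
tool_rot: [0.273, 3.125, 0.012]
ft_force: [5.1, 10.4, 0.4]
grip_width: 0.138
```

step_arm --increments '[{"claw":0.5,"tx":0,"ty":0.0,"tz":0,"spin":0},{"claw":0.5,"tx":0,"ty":0.0,"tz":0,"spin":0},{"claw":0.5,"tx":0,"ty":0.002,"tz":0,"spin":0},{"claw":0.5,"tx":0,"ty":0.004,"tz":0,"spin":0},{"claw":0.5,"tx":0,"ty":0.004,"tz":-0.03,"spin":0},{"claw":0.5,"tx":0,"ty":0.004,"tz":-0.065,"spin":0},{"claw":0.5,"tx":0,"ty":0.004,"tz":-0.1,"spin":0},{"claw":0.5,"tx":0,"ty":0.004,"tz":-0.13,"spin":0}]'

```text
time: 4.95
position: [0.5497, 0.0582, 0.3889]
tool_rot: [-0.281, -3.127, 0.002]
ft_force: [0.6, 0.0, 0.2]
grip_width: 0.496
```

```bash
python3 - <<'E'
from h import *
s=get_state();print(s['time'],s['position'],R.from_rotvec(s['tool_rot']).as_matrix().round(3).tolist())
# triangulate big testers: scene/side pixel pairs
def tri(a,b):
    o1,d1=ray("scene",*a);o2,d2=ray("side",*b);A=np.c_[d1,-d2];x=np.linalg.lstsq(A,o2-o1,rcond=None)[0]
    P,Q=o1+x[0]*d1,o2+x[1]*d2;return ((P+Q)/2).round(3),np.linalg.norm(P-Q).round(3)
Sc=lambda x,y:(95+(x-399)/3,205+y/3);Sd=lambda x,y:(220+(x-399)/3,85+(y-300)/3)
a={'A':(463,38),'B':(497,140)};b={"A'":(635,345),"B'":(743,375)}
for i in a:
  for j in b: print(i,j,tri(Sc(*a[i]),Sd(*b[j])))
print("noseB", [tri(Sc(536,268),Sd(*q)) for q in [(735,493),(630,450)]])
p=imaging.camera_params("wrist");im=imaging.get_image("wrist");cv2.imwrite("pics/w2.png",im)
E
```

```text
4.95 [0.54972753 0.05820947 0.38889758] [[-0.984, 0.178, -0.002], [0.178, 0.984, -0.001], [0.002, -0.001, -1.0]]
A A' (array([ 0.473, -0.502,  0.239]), np.float64(0.078))
A B' (array([ 0.357, -0.498,  0.185]), np.float64(0.002))
B A' (array([ 0.508, -0.535,  0.187]), np.float64(0.0))
B B' (array([ 0.394, -0.533,  0.129]), np.float64(0.091))
noseB [(array([ 0.396, -0.542, -0.07 ]), np.float64(0.105)), (array([ 0.513, -0.543,  0.011]), np.float64(0.011))]
```

```bash
python3 - <<'E'
from h import *
s=get_state();print(s['joint_positions'].round(2),s['position'].round(4))
print(proj("wrist",[.54,.21,.048]))
E
```

```text
[-0.42  0.12  0.29  1.72 -0.04  1.3   1.27] [0.5513 0.0583 0.3954]
[379.07323317 142.47269283]
```

step_arm --increments '[{"claw":0.7,"tx":0,"ty":-0.03,"tz":0,"spin":0},{"claw":0.7,"tx":0,"ty":-0.065,"tz":0,"spin":0},{"claw":0.7,"tx":0,"ty":-0.1,"tz":0,"spin":0},{"claw":0.7,"tx":0,"ty":-0.135,"tz":0,"spin":0},{"claw":0.7,"tx":0,"ty":-0.17,"tz":0,"spin":0},{"claw":0.7,"tx":0,"ty":-0.205,"tz":0,"spin":0},{"claw":0.7,"tx":0,"ty":-0.24,"tz":0,"spin":0},{"claw":0.7,"tx":0,"ty":-0.275,"tz":0,"spin":0}]'

```text
time: 5.67
position: [0.5, -0.2136, 0.3867]
tool_rot: [-0.281, -3.126, -0.0]
ft_force: [1.0, -1.2, 0.0]
grip_width: 0.702
```

step_arm --increments '[{"claw":0.7,"tx":0,"ty":-0.035,"tz":0,"spin":6},{"claw":0.7,"tx":0,"ty":-0.07,"tz":0,"spin":12},{"claw":0.7,"tx":0,"ty":-0.105,"tz":0,"spin":18},{"claw":0.7,"tx":0,"ty":-0.14,"tz":0,"spin":24},{"claw":0.7,"tx":0,"ty":-0.17,"tz":0,"spin":30},{"claw":0.7,"tx":0,"ty":-0.195,"tz":0,"spin":36},{"claw":0.7,"tx":0,"ty":-0.206,"tz":0,"spin":42},{"claw":0.7,"tx":0,"ty":-0.206,"tz":0,"spin":48}]'

```text
time: 6.33
position: [0.4619, -0.418, 0.3865]
tool_rot: [-1.543, -2.733, 0.005]
ft_force: [0.1, -0.0, 0.7]
grip_width: 0.696
```

step_arm --increments '[{"claw":0.7,"tx":0,"ty":0,"tz":0,"spin":6},{"claw":0.7,"tx":0,"ty":0,"tz":0,"spin":12},{"claw":0.7,"tx":0,"ty":0,"tz":0,"spin":18},{"claw":0.7,"tx":0,"ty":0,"tz":0,"spin":24},{"claw":0.7,"tx":0,"ty":0,"tz":0,"spin":30},{"claw":0.7,"tx":0,"ty":0,"tz":0,"spin":36},{"claw":0.7,"tx":0,"ty":0,"tz":0,"spin":40},{"claw":0.7,"tx":0,"ty":0,"tz":0,"spin":40}]'

```text
time: 7.0
position: [0.4643, -0.4144, 0.3865]
tool_rot: [-2.376, -2.052, 0.002]
ft_force: [-0.5, 0.3, -0.0]
grip_width: 0.702
```

```bash
python3 - <<'E'
from h import *
s=get_state();print(s['time'],s['position'].round(4),R.from_rotvec(s['tool_rot']).as_matrix().round(3).tolist(),s['joint_positions'].round(2))
im=imaging.get_image("wrist");cv2.imwrite("pics/w3.png",im)
w2=cv2.imread("pics/w2.png")
print([proj("wrist",P).round(0) for P in ([.467,-.416,.144],[.467,-.416,.112])])
cv2.imwrite("pics/m2.png",np.hstack([crop(im,130,80,200,300,2),crop(w2,310,80,133,200,3)]))
E
```

```text
7.0 [ 0.4643 -0.4144  0.3865] [[0.146, 0.989, -0.003], [0.989, -0.146, 0.001], [0.001, -0.003, -1.0]] [ 0.    0.35  0.86  1.58 -0.27  1.34  0.75]
[array([260., 209.]), array([260., 197.])]
```

View pics/m2.png

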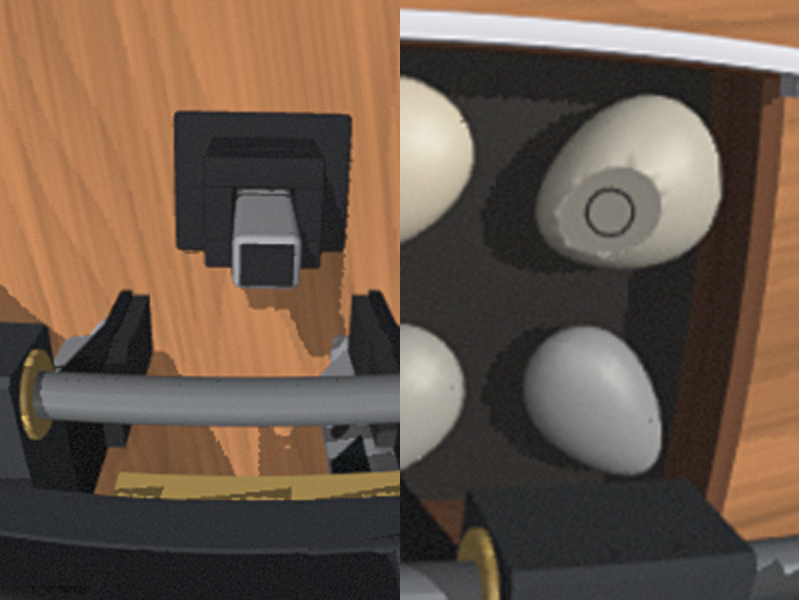

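```bash
python3 - <<'E'
from h import *
s=get_state();p=imaging.camera_params("wrist")
print("tester top",onz("wrist",264,212.5,.144,p).round(4), s['position'].round(4))
for q in[(240,243),(298,243),(298,287),(234,287)]: print(onz("wrist",130+q[0]/2,80+q[1]/2,.144,p).round(4))
T=np.eye(4);T[:3,:3]=R.from_rotvec(s['tool_rot']).as_matrix();T[:3,3]=s['position']
C=p["camera_from_world"]@T; np.save("ct.npy",C)
T2=np.eye(4);T2[:3,:3]=[[-0.984,0.178,-0.002],[0.178,0.984,-0.001],[0.002,-0.001,-1]];T2[:3,3]=[0.54972753,0.05820947,0.38889758]
p2=dict(intrinsics=p["intrinsics"],camera_from_world=C@np.linalg.inv(T2))
f=lambda x,y:(310+(x-400)/3,80+y/3)
print("ring",onz("wrist",*f(610,212),.048,p2).round(4))
out=[(652,95),(700,112),(720,160),(715,205),(690,245),(640,268),(590,262),(550,240),(537,210),(545,175),(570,140),(600,115)]
P=np.array([onz("wrist",*f(*q),.03,p2)[:2] for q in out]);print(P.round(3).tolist())
print(cv2.fitEllipse((P*1000).astype(np.float32)))
fl=np.array([onz("wrist",*f(*q),.048,p2)[:2] for q in [(562,225),(563,195),(600,168),(640,170),(662,200),(645,235),(610,255),(580,250)]])
print("flat",fl.mean(0),cv2.fitEllipse((fl*1000).astype(np.float32)))
E
```

```text
tester top [ 0.4698 -0.4193  0.144 ] [ 0.4643 -0.4144  0.3867]
[ 0.46   -0.4084  0.144 ]
[ 0.4829 -0.4117  0.144 ]
[ 0.4807 -0.4306  0.144 ]
[ 0.4548 -0.4269  0.144 ]
ring [0.5433 0.2055 0.048 ]
[[0.502, 0.237], [0.511, 0.259], [0.532, 0.267], [0.551, 0.264], [0.567, 0.25], [0.573, 0.225], [0.567, 0.202], [0.555, 0.185], [0.542, 0.181], [0.529, 0.186], [0.516, 0.198], [0.508, 0.213]]
((538.21826171875, 226.18080139160156), (69.08928680419922, 87.96226501464844), 15.145833015441895)
flat [0.54330281 0.20481741] ((542.4924926757812, 206.02102661132812), (34.7814826965332, 44.5660400390625), 5.350102424621582)
```

step_arm --increments '[{"claw":0.7,"tx":-0.003,"ty":0.0045,"tz":0.02,"spin":0},{"claw":0.7,"tx":-0.003,"ty":0.0045,"tz":0.045,"spin":0},{"claw":0.7,"tx":-0.003,"ty":0.0045,"tz":0.07,"spin":0},{"claw":0.7,"tx":-0.003,"ty":0.0045,"tz":0.09,"spin":0},{"claw":0.7,"tx":-0.003,"ty":0.0045,"tz":0.105,"spin":0},{"claw":0.7,"tx":-0.003,"ty":0.0045,"tz":0.111,"spin":0},{"claw":0.7,"tx":-0.003,"ty":0.0045,"tz":0.111,"spin":0}]'

```text
time: 7.63
position: [0.4681, -0.4176, 0.2748]
tool_rot: [-2.371, -2.055, 0.002]
ft_force: [-0.4, -0.2, -0.0]
grip_width: 0.7
```

step_arm --force 8 --increments '[{"claw":0.2,"tx":0,"ty":0,"tz":0,"spin":0},{"claw":0.2,"tx":0,"ty":0,"tz":0,"spin":0},{"claw":0.2,"tx":0,"ty":0,"tz":0,"spin":0},{"claw":0.2,"tx":0,"ty":0,"tz":0,"spin":0},{"claw":0.2,"tx":0,"ty":0,"tz":0,"spin":0},{"claw":0.2,"tx":0,"ty":0,"tz":0,"spin":0}]'

```text
time: 8.13
position: [0.4689, -0.4182, 0.2772]
tool_rot: [2.374, 2.056, 0.001]
ft_force: [0.4, -0.2, 0.7]
grip_width: 0.33
```

step_arm --force 15 --increments '[{"claw":0.2,"tx":0,"ty":0,"tz":0,"spin":0},{"claw":0.2,"tx":0,"ty":0,"tz":-0.006,"spin":0},{"claw":0.2,"tx":0,"ty":0,"tz":-0.014,"spin":0},{"claw":0.2,"tx":0,"ty":0,"tz":-0.023,"spin":0},{"claw":0.2,"tx":0,"ty":0,"tz":-0.032,"spin":0},{"claw":0.2,"tx":0,"ty":0,"tz":-0.039,"spin":0},{"claw":0.2,"tx":0,"ty":0,"tz":-0.039,"spin":0}]'

```text
time: 8.72
position: [0.4691, -0.4188, 0.3181]
tool_rot: [2.373, 2.054, 0.001]
ft_force: [-0.7, -1.0, -0.8]
grip_width: 0.318
```

step_arm --force 6 --increments '[{"claw":0.2,"tx":0,"ty":0,"tz":0,"spin":0},{"claw":0.2,"tx":0,"ty":0,"tz":0,"spin":0},{"claw":0.2,"tx":-0.003,"ty":0,"tz":0,"spin":0},{"claw":0.2,"tx":-0.006,"ty":0,"tz":0,"spin":0},{"claw":0.2,"tx":-0.009,"ty":0,"tz":0,"spin":0},{"claw":0.2,"tx":-0.012,"ty":0,"tz":0,"spin":0}]'

```text
time: 9.22
position: [0.4671, -0.43, 0.3155]
tool_rot: [-2.374, -2.055, -0.001]
ft_force: [-0.6, 2.2, 0.5]
grip_width: 0.322
```

step_arm --increments '[{"claw":0.2,"tx":-0.003,"ty":0,"tz":0,"spin":0},{"claw":0.2,"tx":-0.006,"ty":0,"tz":0,"spin":0},{"claw":0.2,"tx":-0.009,"ty":0,"tz":0,"spin":0},{"claw":0.2,"tx":-0.012,"ty":0,"tz":0,"spin":0},{"claw":0.2,"tx":-0.015,"ty":0,"tz":0,"spin":0},{"claw":0.2,"tx":-0.015,"ty":0,"tz":0,"spin":0}]'

```text
time: 9.72
position: [0.4647, -0.4455, 0.3156]
tool_rot: [2.376, 2.055, -0.001]
ft_force: [0.2, 1.0, -0.9]
grip_width: 0.323
```

```bash
python3 - <<'E'
from h import *
s=get_state();print(s['time'],s['position'].round(4),s['ft_force'].round(1))
ims=[]
for n in("scene","side","wrist"):
    im=imaging.get_image(n);cv2.imwrite(f"pics/t1{n}.png",im)
    c=proj(n,[s['position'][0],s['position'][1],.1]);print(n,c.round(0)); ims.append(im)
c=[proj(n,[s['position'][0],s['position'][1]+.01,.1]).astype(int) for n in("scene","side")]
A=crop(ims[0],c[0][0]-33,c[0][1]-37,66,75,4);B=crop(ims[1],c[1][0]-33,c[1][1]-37,66,75,4)
W=crop(ims[2],150,130,220,250,2)
M=np.zeros((600,704,3),np.uint8);M[:300,:264]=A;M[300:,:264]=B;M[:500,264:]=W;cv2.imwrite("pics/m3.png",M);print(c)
E
```

```text
9.7167 [ 0.4647 -0.4455  0.3156] [ 0.2  1.  -0.9]
scene [155. 248.]
side [303. 132.]
wrist [256. 221.]
[array([157, 246]), array([302, 132])]
```

View pics/m3.png

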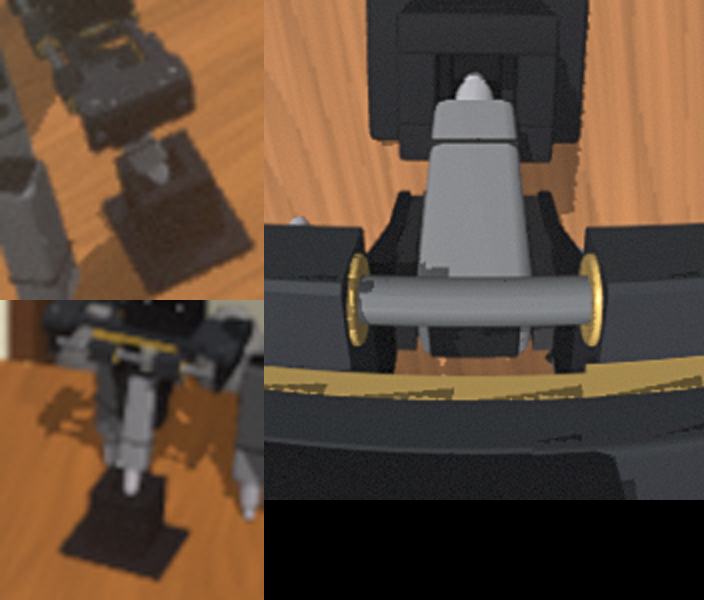

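step_arm --force 30 --increments '[{"claw":0.2,"tx":0,"ty":0,"tz":0,"spin":0},{"claw":0.2,"tx":0,"ty":0,"tz":0,"spin":0},{"claw":0.2,"tx":0,"ty":0,"tz":-0.02,"spin":0},{"claw":0.2,"tx":0,"ty":0,"tz":-0.04,"spin":0},{"claw":0.2,"tx":0,"ty":0,"tz":-0.07,"spin":0},{"claw":0.2,"tx":0,"ty":0,"tz":-0.09,"spin":0},{"claw":0.2,"tx":0,"ty":0,"tz":-0.09,"spin":0}]'

```text
time: 10.45
position: [0.4652, -0.4463, 0.411]
tool_rot: [2.369, 2.05, 0.002]
ft_force: [-0.0, -0.1, -1.1]
grip_width: 0.319
```

```bash
python3 - <<'E'
from h import *
s=get_state();print(s['time'],s['position'].round(4),s['ft_force'].round(1),s['grip_width'])
im=imaging.get_image("wrist");cv2.imwrite("pics/w4.png",im)
cv2.imwrite("pics/w4b.png",crop(im,180,130,160,200,3))
C=np.load("ct.npy");K=imaging.camera_params("wrist");p=dict(intrinsics=K["intrinsics"],camera_from_world=C)
print("cam in tool",(-C[:3,:3].T@C[:3,3]).round(3))
for th in (10,14,16,18,20,24):
    t=np.radians(th);a=np.array([-np.sin(t),0,-np.cos(t)]);b=np.array([np.cos(t),0,-np.sin(t)]) # axis up in tool frame (top leans -x), b = face normal +x
    P=lambda s,x,y:(proj("wrist",np.array([0,0,.1635])+a*(s-.102)+b*x+np.array([0,y,0]),p)-[180,130])*3
    print(th,"tip",P(0,0,0).round(0),"cone end",P(.014,0,0).round(0),"hb",P(.038,.012,-.014).round(0),P(.038,.012,.014).round(0),"top+x",P(.134,.012,0).round(0),"top-x",P(.134,-.012,0).round(0))
E
```

```text
10.45 [ 0.4652 -0.4463  0.411 ] [-0.  -0.1 -1.1] 0.3186953331344075
cam in tool [ 0.084 -0.001  0.02 ]
10 tip [227. 148.] cone end [227. 170.] hb [169. 170.] [286. 170.] top+x [229. 460.] top-x [228. 559.]
14 tip [227. 125.] cone end [227. 150.] hb [168. 155.] [287. 155.] top+x [229. 474.] top-x [228. 563.]
16 tip [227. 114.] cone end [227. 140.] hb [168. 148.] [287. 148.] top+x [229. 481.] top-x [228. 565.]
18 tip [227. 103.] cone end [227. 130.] hb [167. 141.] [287. 141.] top+x [229. 488.] top-x [228. 566.]
20 tip [227.  92.] cone end [227. 120.] hb [167. 134.] [288. 134.] top+x [229. 494.] top-x [228. 567.]
24 tip [227.  70.] cone end [227. 100.] hb [166. 120.] [289. 120.] top+x [229. 506.] top-x [228. 568.]
```

View pics/w4b.png

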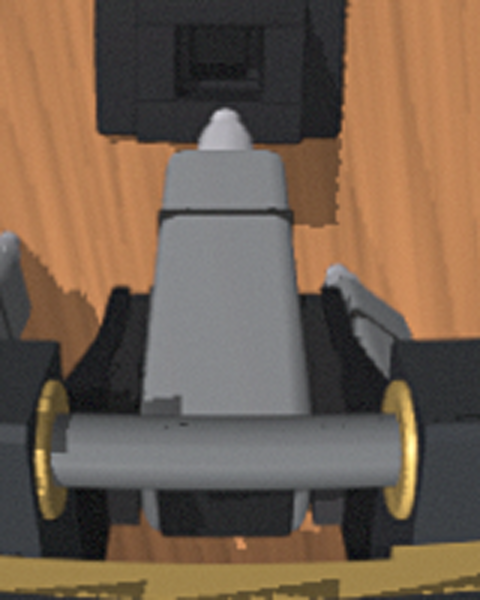

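```bash
cat > fit.py <<'E'
from h import *
from scipy.optimize import least_squares
C=np.load("ct.npy");K=imaging.camera_params("wrist");p=dict(intrinsics=K["intrinsics"],camera_from_world=C)
def model(th,dx,ds):
    t=np.radians(th);a=np.array([-np.sin(t),0,-np.cos(t)]);b=np.array([np.cos(t),0,-np.sin(t)])
    P=lambda s,x,y=0:proj("wrist",np.array([dx,0,.1635])+a*(s+ds-.102)+b*x+np.array([0,y,0]),p)
    tip=min(P(.004-.004*np.cos(u),.004*np.sin(u))[1] for u in np.radians(range(-90,180,6)))
    return np.array([tip,P(.038,.012)[1],P(.134,-.012)[1]])
def fit(obs):
    r=least_squares(lambda v:np.r_[model(*v)-obs,0.02*v[1]*1e3,0.02*v[2]*1e3],[16,0,0],x_scale=[1,.001,.001],diff_step=1e-3)
    return r.x,r.fun
def tipoff(th,dx,ds):
    t=np.radians(th);a=np.array([-np.sin(t),0,-np.cos(t)]);return np.array([dx,0,.1635])+a*(ds-.102)
E
python3 - <<'E'
from fit import *
o=130+np.array([108,151,535])/3
for d in ([0,0,0],[1,0,0],[0,1,0],[0,0,1]):
    x,f=fit(o+np.array(d));print(d,x.round(4),f.round(2))
for th in(14,16,18,20):print(th,(model(th,0,0)-130)*3)
E
```

```text
[0, 0, 0] [ 1.75936e+01 -1.17000e-02 -1.69000e-02] [ 0.04 -0.05  0.02 -0.23 -0.34]
[1, 0, 0] [ 1.60623e+01 -8.30000e-03 -1.39000e-02] [ 0.03 -0.04  0.01 -0.17 -0.28]
[0, 1, 0] [ 1.90656e+01 -1.66000e-02 -2.12000e-02] [ 0.05 -0.07  0.02 -0.33 -0.42]
[0, 0, 1] [ 1.74897e+01 -1.07000e-02 -1.53000e-02] [ 0.03 -0.05  0.01 -0.21 -0.31]
14 [117.31463882 155.07447444 563.0290471 ]
16 [106.30726712 147.78892877 564.50946917]
18 [ 95.36661411 140.62445182 565.73639507]
20 [ 84.49678295 133.58742729 566.71379673]
```

```bash
python3 - <<'E'
from h import *
import fit as F
p=F.p
def model(th,dx,ds,tx=-.0098,ts=.1335):
    t=np.radians(th);a=np.array([-np.sin(t),0,-np.cos(t)]);b=np.array([np.cos(t),0,-np.sin(t)])
    P=lambda s,x,y=0:proj("wrist",np.array([dx,0,.1635])+a*(s+ds-.102)+b*x+np.array([0,y,0]),p)
    tip=min(P(.004-.004*np.cos(u),.004*np.sin(u))[1] for u in np.radians(range(-90,180,6)))
    return np.array([tip,P(.038,.012)[1],P(ts,tx)[1]])
o=130+np.array([108,151,535])/3
for e in(0,.0015):
  r=F.least_squares(lambda v:np.r_[(model(v[0],v[1],v[2],-.0098,.1335-e)-o)/.7,v[1]/.002,(v[2]+.0017)/.003],[16,0,0],x_scale=[1,.001,.001],diff_step=1e-3)
  print(r.x.round(4),r.fun.round(2), F.tipoff(*r.x).round(4))
E
```

```text
[ 1.44232e+01 -9.00000e-04 -4.60000e-03] [ 1.19 -1.65  0.46 -0.46 -0.98] [0.0256 0.     0.2668]
[ 1.49515e+01 -1.00000e-03 -3.30000e-03] [ 0.88 -1.23  0.33 -0.48 -0.54] [0.0262 0.     0.2653]
```

step_arm --increments '[{"claw":0.2,"tx":0.008,"ty":0,"tz":-0.005,"spin":0},{"claw":0.2,"tx":0.022,"ty":0,"tz":-0.01,"spin":0},{"claw":0.2,"tx":0.042,"ty":0,"tz":-0.015,"spin":0},{"claw":0.2,"tx":0.067,"ty":0,"tz":-0.02,"spin":0},{"claw":0.2,"tx":0.094,"ty":0,"tz":-0.02,"spin":0},{"claw":0.2,"tx":0.122,"ty":0,"tz":-0.02,"spin":0},{"claw":0.2,"tx":0.15,"ty":0,"tz":-0.02,"spin":0},{"claw":0.2,"tx":0.178,"ty":0,"tz":-0.02,"spin":0}]'

```text
time: 11.17
position: [0.4902, -0.2664, 0.4242]
tool_rot: [-2.373, -2.056, 0.002]
ft_force: [-0.1, -0.1, -1.3]
grip_width: 0.321
```

step_arm --increments '[{"claw":0.2,"tx":0.028,"ty":0,"tz":0,"spin":0},{"claw":0.2,"tx":0.056,"ty":0,"tz":0,"spin":0},{"claw":0.2,"tx":0.084,"ty":0,"tz":0,"spin":0},{"claw":0.2,"tx":0.112,"ty":0,"tz":0,"spin":0},{"claw":0.2,"tx":0.14,"ty":0,"tz":0,"spin":0},{"claw":0.2,"tx":0.168,"ty":0,"tz":0,"spin":0},{"claw":0.2,"tx":0.196,"ty":0,"tz":0,"spin":0},{"claw":0.2,"tx":0.224,"ty":0,"tz":0,"spin":0}]'

```text
time: 11.83
position: [0.5218, -0.0449, 0.4244]
tool_rot: [-2.373, -2.056, 0.003]
ft_force: [0.9, 0.7, -1.5]
grip_width: 0.315
```

step_arm --increments '[{"claw":0.2,"tx":0.028,"ty":0,"tz":0,"spin":-3},{"claw":0.2,"tx":0.056,"ty":0,"tz":0,"spin":-6},{"claw":0.2,"tx":0.084,"ty":0,"tz":0,"spin":-9},{"claw":0.2,"tx":0.112,"ty":0,"tz":0,"spin":-12},{"claw":0.2,"tx":0.14,"ty":0,"tz":0,"spin":-15},{"claw":0.2,"tx":0.165,"ty":0,"tz":0,"spin":-18},{"claw":0.2,"tx":0.187,"ty":0,"tz":0,"spin":-20},{"claw":0.2,"tx":0.2,"ty":0,"tz":0,"spin":-21.4}]'

```text
time: 12.5
position: [0.5512, 0.155, 0.4252]
tool_rot: [-1.944, -2.467, 0.0]
ft_force: [-1.0, 0.2, -1.2]
grip_width: 0.318
```

step_arm --increments '[{"claw":0.2,"tx":0,"ty":0,"tz":0,"spin":0},{"claw":0.2,"tx":0,"ty":0,"tz":0.01,"spin":0},{"claw":0.2,"tx":0,"ty":0,"tz":0.02,"spin":0},{"claw":0.2,"tx":0,"ty":0,"tz":0.02,"spin":0},{"claw":0.2,"tx":0,"ty":0,"tz":0.02,"spin":0}]'

```text
time: 12.92
position: [0.5509, 0.1491, 0.4046]
tool_rot: [-1.955, -2.458, 0.003]
ft_force: [-0.0, 0.1, -1.3]
grip_width: 0.321
```

```bash
python3 - <<'E'
from h import *
s=get_state();print(s['time'],s['position'].round(4),s['ft_force'].round(1),s['grip_width'],R.from_rotvec(s['tool_rot']).as_matrix().round(3).tolist())
np.save("w5cam.npy",imaging.camera_params("wrist")["camera_from_world"])
im=imaging.get_image("wrist");cv2.imwrite("pics/w5.png",im)
print(proj("wrist",[.543,.207,.048]))
cv2.imwrite("pics/w5b.png",crop(im,160,80,200,200,3))
E
```

```text
12.9167 [0.5509 0.1491 0.4046] [-0.   0.1 -1.3] 0.32060490531172264 [[-0.225, 0.974, -0.002], [0.974, 0.225, -0.001], [-0.001, -0.002, -1.0]]
[260.00486253 123.33279206]
```

View pics/w5b.png

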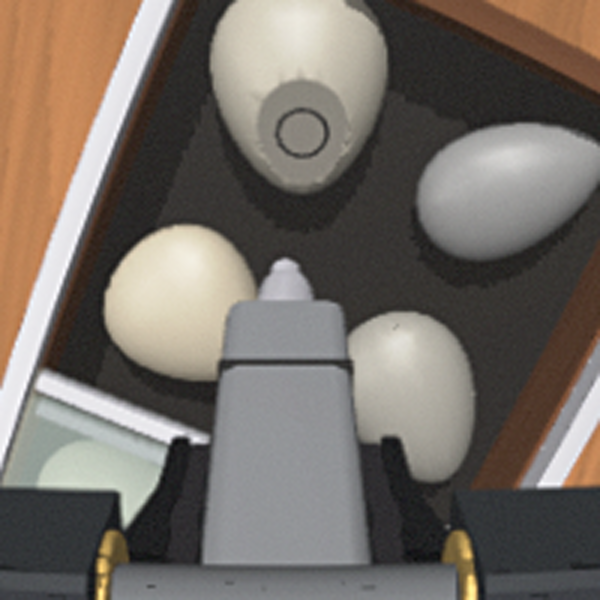

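```bash
python3 - <<'E'
from h import *
p=imaging.camera_params("wrist");s=get_state();T=R.from_rotvec(s['tool_rot']).as_matrix()
f=lambda x,y,z:onz("wrist",160+x/3,80+y/3,z,p)
r=f(302,133,.048);a=f(303,192,.028);b=f(210,70,.03);c=f(388,70,.03);m=(b+c)/2
fa,fb=f(257,135,.048),f(350,118,.048)
print(r.round(4),a.round(4),m.round(4),"dir",np.degrees(np.arctan2(*(a-m)[1::-1])),"ring-mid dir",np.degrees(np.arctan2(*(r-m)[1::-1])))
tip=s['position']+T@[.0262,0,.2655];print("tip",tip.round(4),"d tool",(T.T@(r-tip)).round(4))
for (th,dx,ds) in ((15,-.001,-.003),(15,-.001,-.001)):
    pass
# tip from pixel at assumed height
for z in (.136,.139,.142): print(z,(T.T@(f(285,262,z)-s['position'])).round(4))
E
```

```text
[0.544  0.2061 0.048 ] [0.5506 0.1813 0.028 ] [0.5377 0.2293 0.03  ] dir -75.00396119201815 ring-mid dir -74.92123183259886
tip [0.545  0.1748 0.1399] d tool [0.0307 0.0061 0.0919]
0.136 [ 0.027  -0.0003  0.2694]
0.139 [ 0.0277 -0.0003  0.2664]
0.142 [ 0.0284 -0.0003  0.2634]
```

step_arm --increments '[{"claw":0.2,"tx":0.005,"ty":0.001,"tz":0.01,"spin":-0.5},{"claw":0.2,"tx":0.012,"ty":0.003,"tz":0.028,"spin":-1},{"claw":0.2,"tx":0.018,"ty":0.005,"tz":0.048,"spin":-1.5},{"claw":0.2,"tx":0.023,"ty":0.007,"tz":0.064,"spin":-2},{"claw":0.2,"tx":0.0268,"ty":0.007,"tz":0.074,"spin":-2},{"claw":0.2,"tx":0.0268,"ty":0.007,"tz":0.079,"spin":-2},{"claw":0.2,"tx":0.0268,"ty":0.007,"tz":0.079,"spin":-2},{"claw":0.2,"tx":0.0268,"ty":0.007,"tz":0.079,"spin":-2}]'

```text
time: 13.63
position: [0.5521, 0.1782, 0.3273]
tool_rot: [1.909, 2.494, 0.001]
ft_force: [-0.4, 0.2, -1.5]
grip_width: 0.319
```

```bash
cat > ft.py <<'E'
from h import *
def avg(n=8):
    F=[];P=[]
    for _ in range(n):
        imaging.get_image("wrist");s=get_state();F.append(s['ft_force']);P.append(s['position'])
    F=np.array(F);T=R.from_rotvec(s['tool_rot']).as_matrix();t=np.radians(16);ax=T@[-np.sin(t),0,-np.cos(t)]
    print(s['time'],"pos",np.mean(P,0).round(4),"F",F.mean(0).round(2),"sd",F.std(0).round(2),"axial",(F@ax).mean().round(2),"grip",s['grip_width'].round(3))
E
python3 - <<'E'
from ft import *
avg()
im=imaging.get_image("wrist");cv2.imwrite("pics/w6.png",im);cv2.imwrite("pics/w6b.png",crop(im,190,80,130,150,4))
p=imaging.camera_params("wrist");print((proj("wrist",[.544,.2061,.048],p)-[190,80])*4)
E
```

```text
Traceback (most recent call last):
  File "ft.py", line 7, in avg
    print(s['time'],"pos",np.mean(P,0).round(4),"F",F.mean(0).round(2),"sd",F.std(0).round(2),"axial",(F@ax).mean().round(2),"grip",s['grip_width'].round(3))
                                                                                                                                    ^^^^^^^^^^^^^^^^^^^^^
AttributeError: 'float' object has no attribute 'round'
```

```bash
sed -i "s/s\['grip_width'\].round(3)/round(s['grip_width'],3)/" ft.py
python3 - <<'E'
from ft import *
avg()
im=imaging.get_image("wrist");cv2.imwrite("pics/w6.png",im);cv2.imwrite("pics/w6b.png",crop(im,190,80,130,150,4))
p=imaging.camera_params("wrist");print((proj("wrist",[.544,.2061,.048],p)-[190,80])*4)
E
```

```text
14.4333 pos [0.5519 0.1786 0.3269] F [-0.29 -0.32 -1.6 ] sd [0.37 0.39 0.6 ] axial -1.48 grip 0.323
[259.34634676 333.1070973 ]
```

View pics/w6b.png

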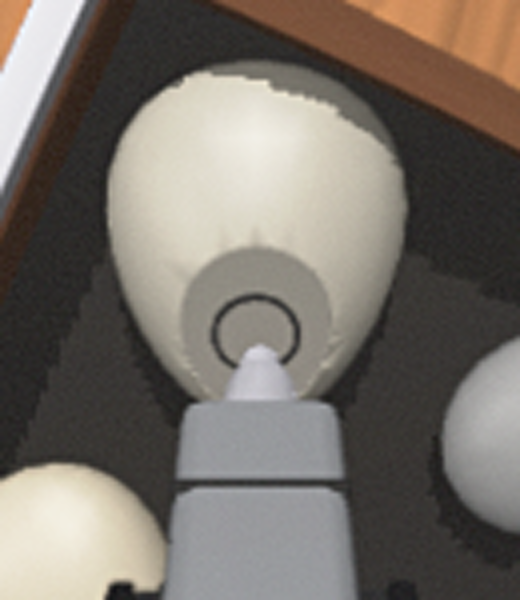

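```bash
python3 - <<'E'
from h import *
p=imaging.camera_params("wrist");s=get_state();T=R.from_rotvec(s['tool_rot']).as_matrix()
r=onz("wrist",190+256/4,80+333/4,.048,p);v=T.T@(r-s['position']);print(r.round(4),v.round(4),s['position'].round(4))
t=np.radians(15.5);ax=np.array([np.sin(t),0,np.cos(t)])
for tip in ([.027,0,.2655],[.0277,0,.2665]):
    e=v-tip;d=e@ax;print("advance",d.round(4),"lateral",(e-d*ax).round(4))
E
```

```text
[0.5433 0.2059 0.048 ] [ 0.0286 -0.0012  0.2788] [0.5519 0.1786 0.3268]
advance 0.0132 lateral [-0.0019 -0.0012  0.0005]
advance 0.0121 lateral [-0.0023 -0.0012  0.0006]
```

step_arm --increments '[{"claw":0.2,"tx":-0.001,"ty":-0.001,"tz":0.003,"spin":0},{"claw":0.2,"tx":0,"ty":-0.001,"tz":0.006,"spin":0},{"claw":0.2,"tx":0.0007,"ty":-0.001,"tz":0.0096,"spin":0},{"claw":0.2,"tx":0.0007,"ty":-0.001,"tz":0.0096,"spin":0}]'

```text
time: 14.82
position: [0.5503, 0.1792, 0.3161]
tool_rot: [-1.908, -2.495, 0.002]
ft_force: [-0.4, -0.4, -2.0]
grip_width: 0.322
```

```bash
python3 -c "
from ft import *
avg(10)"
```

```text
15.3167 pos [0.5507 0.179  0.3171] F [-0.26 -0.49 -1.34] sd [0.36 0.37 0.39] axial -1.18 grip 0.317
```

step_arm --increments '[{"claw":0.2,"tx":0.0003,"ty":0,"tz":0.001,"spin":0},{"claw":0.2,"tx":0.0005,"ty":0,"tz":0.002,"spin":0},{"claw":0.2,"tx":0.0005,"ty":0,"tz":0.002,"spin":0},{"claw":0.2,"tx":0.0005,"ty":0,"tz":0.002,"spin":0}]'

```text
time: 15.65
position: [0.5505, 0.1795, 0.315]
tool_rot: [-1.909, -2.495, 0.0]
ft_force: [-0.2, -0.1, -1.6]
grip_width: 0.319
```

```bash
python3 -c "
from ft import *
avg(10)"
```

```text
16.15 pos [0.5506 0.1795 0.3152] F [-0.1  -0.19 -1.4 ] sd [0.41 0.69 0.44] axial -1.3 grip 0.317
```

step_arm --increments '[{"claw":0.2,"tx":0.0003,"ty":0,"tz":0.001,"spin":0},{"claw":0.2,"tx":0.0005,"ty":0,"tz":0.002,"spin":0},{"claw":0.2,"tx":0.0005,"ty":0,"tz":0.002,"spin":0}]'

```text
time: 16.4
position: [0.5503, 0.1801, 0.3129]
tool_rot: [-1.909, -2.495, 0.001]
ft_force: [1.2, -0.2, -2.0]
grip_width: 0.322
```

```bash
python3 -c "
from ft import *
avg(10)"
```

```text
16.9 pos [0.5504 0.18   0.3132] F [ 0.16 -0.03 -1.26] sd [0.58 0.48 0.38] axial -1.19 grip 0.319
```

step_arm --increments '[{"claw":0.2,"tx":0.0003,"ty":0,"tz":0.001,"spin":0},{"claw":0.2,"tx":0.0005,"ty":0,"tz":0.002,"spin":0},{"claw":0.2,"tx":0.0005,"ty":0,"tz":0.002,"spin":0}]'

```text
time: 17.15
position: [0.5504, 0.1805, 0.3113]
tool_rot: [1.909, 2.495, 0.001]
ft_force: [-0.7, -0.4, 0.8]
grip_width: 0.316
```

```bash
python3 -c "
from ft import *
avg(10)"
```

```text
17.65 pos [0.5504 0.1804 0.3114] F [-0.16 -0.11  0.65] sd [0.53 0.37 0.57] axial 0.64 grip 0.319
```

step_arm --increments '[{"claw":0.2,"tx":0.0003,"ty":0,"tz":0.001,"spin":0},{"claw":0.2,"tx":0.0005,"ty":0,"tz":0.002,"spin":0},{"claw":0.2,"tx":0.0008,"ty":0,"tz":0.003,"spin":0},{"claw":0.2,"tx":0.0011,"ty":0,"tz":0.0039,"spin":0},{"claw":0.2,"tx":0.0011,"ty":0,"tz":0.0039,"spin":0},{"claw":0.2,"tx":0.0011,"ty":0,"tz":0.0039,"spin":0}]'

```text
time: 18.15
position: [0.5502, 0.1815, 0.3074]
tool_rot: [1.909, 2.495, 0.0]
ft_force: [0.1, -0.3, 2.8]
grip_width: 0.321
```

```bash
python3 - <<'E'
from ft import *
avg(24)
im=imaging.get_image("wrist");sc=imaging.get_image("scene");sd=imaging.get_image("side")
c=proj("scene",[.543,.19,.1]).astype(int);d=proj("side",[.543,.19,.1]).astype(int)
M=np.zeros((600,790,3),np.uint8);M[:,:440]=crop(im,200,80,110,150,4)
M[:300,440:790]=crop(sc,c[0]-43,c[1]-37,88,75,4)[:300,:350];M[300:,440:790]=crop(sd,d[0]-43,d[1]-37,88,75,4)[:300,:350]
cv2.imwrite("pics/m7.png",M)
E
```

```text
19.35 pos [0.5501 0.1815 0.3074] F [ 0.95 -1.16  2.12] sd [0.55 0.62 0.34] axial 2.41 grip 0.319
```

View pics/m7.png

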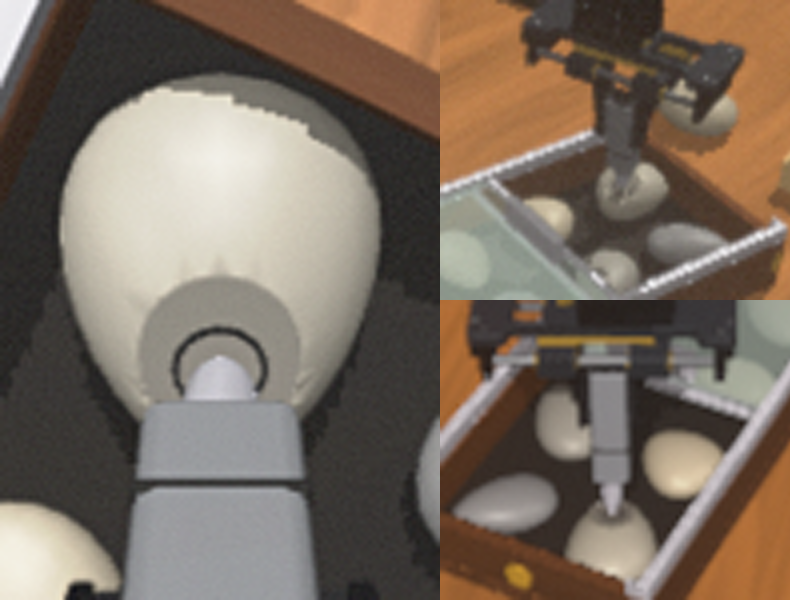

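```bash
python3 -c "
from bench import workorder
print(workorder.close_job())"
```

```text
the job is handed in; nothing more can be done
None
```

The job is handed in at about 19.5 s, with the arm holding the tester pressed inside the pencilled ring on the flat.

**What I did**
- I pinched the pane's pull and slid the pane about 148 mm. It stopped there, with the force rising to about 11 N.
- I lifted the tester (the small one in the stand, not the two larger ones) straight up until its nose was just in the socket mouth. I then leaned it against the rim so that it turned in the grip, because the arm cannot tilt its tool. I tightened the grip to 30 N.
- I carried the tester to the pebble with the flat and pressed it along its own axis.

**Last checks**
- **Push:** about 3.5–3.7 N along the tester's axis, measured against the reading before contact. The spring figures put the tip about 5 mm in. The wrist picture agrees, showing the tip about 5 mm shorter.
- **Place:** the tip is inside the ring, roughly 1–2 mm from its centre.
- **Square to the flat:** the sideways force matches a 16° flat. The camera estimates of the lean were 14.4–15.7°. An earlier unconstrained fit gave about 17.6°, but it needed an implausible grip offset, so I set it aside. The lean is therefore known only to about 1–2°.
- **Surroundings:** the pane was still open, and the gripper was clear of the case and glass. I did not go near the cobble, lens or tray, and did not check them separately at the end.

I viewed 11 pictures, one over the budget. One was wasted on a view taken before a refused move.

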